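# Index the tube section one slot towards the reader

### The job

Lift the orange guard collar up and off the black plunger knob and set it down gently, upright, in the steel tray. Then pull the plunger knob up, slide the blue tube section one slot along its bar towards the reader (the black box with the green dome) and let the pin go fully home in that slot. Finish while still gripping the knob with the pin home: do not let go of it, and leave the bottle, tip box and paper roll where they stand.

Things in the scene. Friction and masses are not known exactly. Their poses are not given: they have to be found in the camera images.
- rail: Fixed indexing slide: grey base plate 200 x 360 mm, 12 mm thick, carrying an aluminium ladder bar 48 mm wide, 220 mm long, its top 34 mm above the bench. Origin: on the bench, under the middle of the ladder bar; the bar runs along its y axis; its x axis points away from the robot and the base plate spans x -50 to +150 mm. The bar has five slots, 14 mm long in y, at y = -80, -40, 0, +40, +80 mm (pitch 40 mm). Position and yaw vary.
- section (a joint): Slide of the tube section along the rail's +y axis, in m; 0 = pin over the middle slot (the start, within the pin's 2 mm play), slots at every 0.040, travel -0.09 to +0.09. Friction about 2 N. The section is a blue block 64 mm (x) by 54 mm (y) under the knob, its flat top 66 mm above the bench, with a tube rack on an arm on its far side (rail x = +75 to +140 mm, 108 mm along y, caps up to 114 mm above the bench).
- pin_axis (a point): Point of the section on the vertical axis of plunger and pin, 34 mm above the bench (top of the ladder bar).
- plunger (a joint): How far the plunger is pulled up, in m: 0 = pin fully home, 0.024 = end stop. The pin is 10 mm thick with a round end (so it finds the slot from about 3 mm off), reaches 14 mm into the slot, and is clear of the bar above 0.014. A spring pushes it down with about 2.5 N at 0 and 4 N at 0.02; it drops home by itself over a slot if let go.
- knob: Black plunger knob with a yellow dot, upright cylinder 26 mm diameter, 32 mm high; origin at its centre, 92 mm above the bench when the pin is home (its underside 10 mm above the blue block). It rises with the plunger and travels with the section.
- collar: Loose orange guard collar: tube of 50 mm outer and 38 mm inner diameter, 50 mm high, 60 g. Origin: centre of its underside. At the start it stands upright on the blue block around the knob, its rim 116 mm above the bench, 8 mm above the knob.
- tray_in (a point): Centre of the inner floor (4 mm above the bench) of the fixed steel tray, 130 mm (x) by 120 mm (y) outside, walls 4 mm thick and 22 mm high. Position and yaw vary.
- reader: Black box with a green dome on top, 56 (x) x 44 (y) mm, 80 mm high, fixed on the base plate at one end of the bar, in line with it: 140 mm from the middle slot, at rail y = +140 or -140 mm (varies). Origin: centre of its underside, 12 mm above the bench. The next slot's centre is 100 mm from it.
- end_block: Plain aluminium stop block, 56 x 44 mm, 53 mm high, fixed at the other end of the bar. Origin: centre of its underside.
- wash_bottle: White bottle with a blue cap, 64 mm diameter, 130 mm high; bystander beyond the tray. Origin: centre of its underside.
- tip_box: Blue pipette tip box 120 x 80 x 50 mm (tips stand 10 mm proud); bystander to the right. Origin: centre of its underside.
- paper_roll: White paper roll standing on end, 90 mm diameter, 95 mm high; bystander beyond the tip box. Origin: centre of its underside.
Not all that is in view belongs to the job. There is more than one size of the collar; the one meant has the size given above.

How it is judged (in metres and radians):
On the way, in this order (a step that is already met when the one before it is completed fails the run):
1. the collar stands released in the tray (x of collar in the frame of tray_in between -0.04 and 0.04 m and y of collar in the frame of tray_in between -0.035 and 0.035 m and z of collar in the frame of tray_in between -0.004 and 0.006 m and angle between collar's own z axis and vertical below 0.15 rad and contact force between the fingers and collar below 0.1 N and linear speed of collar below 0.03 m/s), for 0.2 s.
2. the plunger is pulled clear of the bar in the fingers, the section still at its first slot (value of joint plunger above 0.014 m and horizontal distance between pin_axis and reader above 0.125 m and contact force between the fingers and knob above 2 N), for 0.05 s.
3. the section is at the next slot towards the reader with the pin home (horizontal distance between pin_axis and reader between 0.096 and 0.104 m and value of joint plunger below 0.003 m), for 0.2 s.
At the end, for the whole second after the job is handed in: Section at rest with its pin axis 100 mm (+-4) from the reader's centre, plunger within 3 mm of fully home, fingers gripping the knob with over 2 N; collar released, upright within 0.15 rad, on the tray floor within 40 (x) and 35 mm (y) of its centre (all of step 1 and all of step 3 and contact force between the fingers and knob above 2 N and velocity of joint section between -0.01 and 0.01 m/s); the arm keeps its last pose, push and grip.
It fails at once if a bystander is shoved over 30 mm or tipped (distance of any of wash_bottle, tip_box, paper_roll from where it was at the start of the episode above 0.03 m or angle between any of wash_bottle, tip_box, paper_roll's own z axis and vertical above 0.4 rad).
It fails at once if the collar is dropped or thrown (over 0.7 m/s out of the fingers) (contact force between the fingers and collar below 0.1 N and linear speed of collar above 0.7 m/s).
It also fails if it takes over 58 s, if anything falls off the work surface, if the arm or the gripper's body presses on something with over 40 N, if the wrist force passes 120 N, or if a joint passes its speed limit or range.

### The arm

A 6-joint arm with a two-finger parallel gripper is mounted at the origin on the work surface. World frame = base frame: x ahead of the robot, y to its left, z up, the work surface at z = 0. Lengths are in m, angles in degrees, forces in N, time in s.
With the tool pointing down it reaches from about 0.325 to 0.875 m from the base axis. Payload 4.4 kg.
Tool frame: the origin (TCP) lies at the very end of the fingers, on their centre line; the grasp point (between the pads) lies 19 mm behind it; z points along the fingers, y is the line along which they close (so a half turn about z gives the same grasp; the last joint's range is limited). The gripper opens to 85 mm and grips with 20 to 120 N. Pads are 22 mm wide; open, the fingers measure 114 mm over their backs; the gripper's body (76 mm by 85 mm) begins 54 mm behind the grasp point. The pads swing forward as they close: fully open they stand 13 mm farther back than shut.
Start: joints at [-78.81, 11.837, 88.321, -0, 79.842, -8.623], TCP at [0.195, -0.541, 0.202] pointing down, gripper open.
Joint ranges: [-156.59, 156.59], [-49.26, 127.26], [12.9, 141.05], [-63.56, 243.56], [4.71, 150.69], [-161.64, 161.64]. Speed limits (degrees/s): [159.86, 159.86, 180, 180, 180, 180].

### API

Orientations are given as [roll, pitch, yaw] about the fixed x, y, z axes, in that order (R = Rz(yaw) Ry(pitch) Rx(roll)).
In Python, from plant import state, get_image, camera_info, job_done gives the robot as it stands. The module is installed in compiled form; this text tells all that it offers.
- The arm moves only by the tool play_rows, never from a script. Its argument "rows" is text: rows parted by semicolons, each of 7 numbers parted by spaces: the shift along the tool's x, y, z as a fraction of full scale, then the turn, a rotation vector about the tool's x, y, z as a fraction of full scale, then the opening, from -1 (shut) to 1 (fully open), so that 0 is half open. In form: dx dy dz wx wy wz grip; .... A call has 1 to 8 rows; each row is the pose to reach, as a shift and turn from the pose commanded when the call began, along the tool's axes at that moment; what a row does not reach only later rows make up. Full scale, the value 1, is 1000 mm for a shift and 1.5 rad for a turn. A row lasts 1/12 s, in which the tool goes at most 41.7 mm and 7.16 degrees, less where a joint would pass 70% of its speed; a pose out of reach is approached as far as the arm can. A call with a number of a shift or a turn outside -1 to 1 is refused whole. A call with a gripper value outside its range is refused whole. The fingers move at their own pace and stop on an object; "grip_force" is the grip in N (left out, the last holds). Time passes only in rows, so rows that repeat a pose let the fingers close. It gives the time, the measured TCP pose, the force, the opening and the grip force at its end, in the units of the state.
- state(): the state, without advancing time (a new reading comes with each control period).
- get_image(name): name is "scene" or "top"; returns (picture, depth): 480x640x3 uint8, red, green, blue; 480x640 float32, m along the optical axis (not along the pixel's ray), 0 where there is no reading.
- camera_info(name): a dict with "fx", "fy", "cx", "cy" (pixels), "R" (3x3) and "t" (3): a world point X has camera coordinates R X + t. Camera axes: x right, y down, z forward; pixel columns grow to the right and rows downward; lengths in m; the calibration is good to about 2 mm. A picture is of the moment at which its call begins. camera_info takes no time and is no camera call.
- job_done(): hands the job in; it is judged then, once.
The state is a dict: "time_s": time; "joint_positions": joint angles; "joint_vel": joint speeds; "joint_efforts": joint torques, N m; "eef_pos": TCP position; "orientation": TCP orientation; "wrist_force": force on the tool from outside, world axes, zero at the start; "torque": the same for the moment, N m; "finger_gap": opening from 0.0 (shut) to 1.0 (fully open); "grasp_force": force on a finger pad.
Only numpy, scipy, OpenCV 4.12 (cv2) and the standard library are available. Lean on these libraries where they do the work, as an engineer would, in place of code of your own. Each camera call takes 0.05 s, during which the arm holds its last target. There are 200 camera calls.

## Working session

There is one attempt and no reset: what is moved stays moved. The work goes in short steps, Python scripts to look and compute and a tool call to move; the robot and the scene stay as the last step left them, time stands still between calls to the robot, and variables do not carry over. Pictures are saved under pics/ and viewed, at most 10 in all, crops included, and the job is handed in when it is done.

Besides the shell and the picture viewer there is one more tool, called after "Request:" as a command line: name --argument value ..., lists and objects as JSON in quotes. play_rows: Moves the arm, as the interface text tells. Shift numbers are shares of 1000 mm and turn numbers shares of 1.5 rad, none past 1 either way. Its arguments: {"type":"object","properties":{"rows":{"type":"string"},"grip_force":{"type":"number"}},"required":["rows"]}

```bash
mkdir -p pics
python3 - <<'E'
from plant import *
import cv2,numpy as np
for n in("scene","top"):
    im,d=get_image(n); cv2.imwrite(f"pics/{n}0.png",im[:,:,::-1]); np.save(f"{n}0.npy",im); np.save(f"{n}0d.npy",d)
    c=camera_info(n); R=np.array(c["R"]);print(n,c["fx"],c["cx"],c["cy"],R.round(3).tolist(),(-R.T@np.array(c["t"])).round(3))
print(state())
E
```

```text
scene 452.7282218615304 316.6796061584559 244.98418063560104 [[0.041, 0.999, 0.013], [0.811, -0.025, -0.584], [-0.584, 0.034, -0.811]] [ 1.09  -0.097  0.897]
top 549.122473180609 311.9994753968896 236.0593651244662 [[-0.012, -1.0, 0.008], [-0.998, 0.012, -0.054], [0.054, -0.009, -0.999]] [ 0.431 -0.071  1.589]
{'time_s': 0.1, 'joint_positions': array([-7.88069579e+01,  1.18819176e+01,  8.83984554e+01,  6.11811688e-04,
        7.98422365e+01, -8.62243181e+00]), 'joint_vel': array([ 0.08455726, -0.00849869, -0.15734469,  0.0235517 , -0.05961798,
        0.03233598]), 'joint_efforts': array([ 1.05093527e-04, -3.84087825e+01, -2.92546839e+01, -5.10766972e-05,
        4.87470403e-03, -2.72930350e-06]), 'eef_pos': array([ 0.19476897, -0.54019769,  0.20120143]), 'orientation': array([-1.79878866e+02, -1.89770942e-02,  1.98153453e+01]), 'wrist_force': array([-0.29134886, -0.30504496, -0.78798103]), 'torque': array([ 0.00139295, -0.01874256,  0.02746493]), 'grasp_force': 0.0, 'finger_gap': 0.994402219895504}
```

View pics/scene0.png

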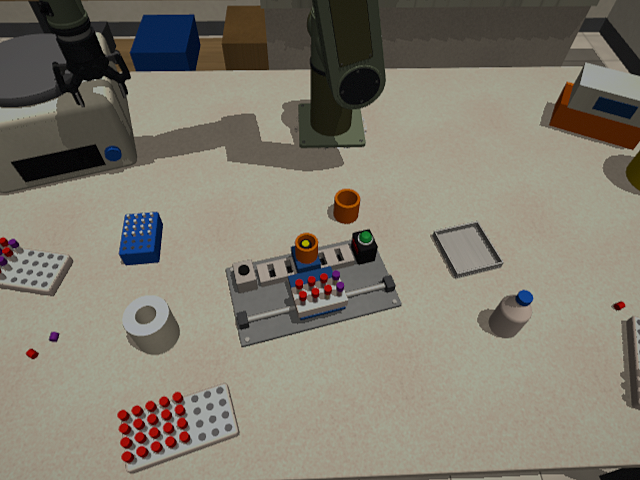

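View pics/top0.png

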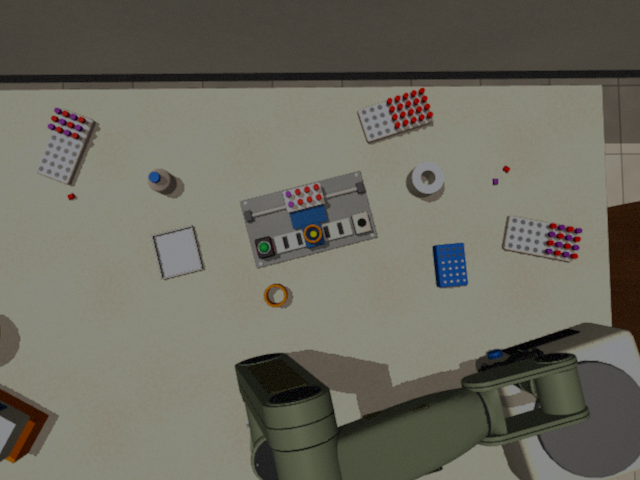

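Scene image: the collar around the knob with its yellow dot is at (306,244), and the reader's green dome is at (365,238). The tray is at (467,249), the bottle at (511,313), the tip box at (141,237) and the roll at (151,324).
Top image: collar and knob (313,234), reader (265,247), end block (362,223), tray (178,252).
What could be taken for the collar: the orange ring around the knob (scene 306,244 / top 313,234), the loose orange ring on the bench (scene 347,205 / top 276,295), and the orange box (scene 597,110 / top 20,430). I choose the ring around the knob.

```bash
cat > h.py <<'E'
from plant import *
import cv2,numpy as np
def ray(n,p):
    c=camera_info(n);R=np.array(c["R"]);o=-R.T@np.array(c["t"])
    return o,R.T@np.array([(p[0]-c["cx"])/c["fx"],(p[1]-c["cy"])/c["fy"],1.])
def plane(n,p,z):
    o,d=ray(n,p);return o+d*(z-o[2])/d[2]
def tri(ps,pt):
    (o1,d1),(o2,d2)=ray("scene",ps),ray("top",pt)
    s=np.linalg.lstsq(np.c_[d1,-d2],o2-o1,rcond=None)[0]
    a,b=o1+s[0]*d1,o2+s[1]*d2
    return (a+b)/2,np.linalg.norm(a-b)
def blob(im,lo,hi,box):
    x0,y0,x1,y1=box
    m=cv2.inRange(cv2.cvtColor(im,cv2.COLOR_RGB2HSV),lo,hi)[y0:y1,x0:x1]
    cs=cv2.findContours(m,cv2.RETR_EXTERNAL,cv2.CHAIN_APPROX_NONE)[0]
    c=max(cs,key=cv2.contourArea)+np.array([x0,y0])
    return c
def cen(c):
    M=cv2.moments(c);return np.array([M["m10"],M["m01"]])/M["m00"]
E
python3 - <<'E'
from h import *
S,T=np.load("scene0.npy"),np.load("top0.npy")
Y=((22,120,80),(35,255,255));G=((45,80,40),(85,255,255));O=((5,120,60),(21,255,255))
for nm,k,bs,bt in(("dot",Y,(295,232,318,256),(303,224,323,244)),("dome",G,(355,225,376,250),(255,237,275,257))):
    a,b=blob(S,*k,bs),blob(T,*k,bt);print(nm,cen(a),cen(b),cv2.contourArea(a),cv2.contourArea(b),tri(cen(a),cen(b)))
for bt in((298,218,330,250),(260,280,292,312)):
    a=blob(T,*O,bt);e=cv2.fitEllipse(a);print("ring top",e,plane("top",e[0],.116),"diam at .116,.05",[np.mean(e[1])/549*(1.589-z) for z in(.116,.05)])
for bs in((290,230,322,270),(330,185,365,225)):
    print("ring scene bbox",cv2.boundingRect(blob(S,*O,bs)))
big=np.hstack([cv2.resize(S[215:275,270:350],None,fx=5,fy=5,interpolation=2),cv2.resize(T[205:265,270:350],None,fx=5,fy=5,interpolation=2)])
big2=np.hstack([cv2.resize(S[210:290,420:520],None,fx=4,fy=3.75),cv2.resize(T[215:290,138:238],None,fx=4,fy=4)])
cv2.imwrite("pics/crop1.png",np.vstack([big,big2])[:,:,::-1])
E
```

```text
dot [305.10928962 242.89071038] [313.1  233.44] 30.5 25.0 (array([ 0.51747398, -0.08794893,  0.11057312]), np.float64(0.0014299211629998222))
dome [365.17235772 236.66178862] [263.60483871 246.7688172 ] 102.5 62.0 (array([0.48400169, 0.04792471, 0.08255998]), np.float64(0.0014400380433941384))
ring top ((312.35504150390625, 233.42417907714844), (17.51271629333496, 17.634140014648438), 51.685333251953125) [ 0.5172417  -0.08517263  0.116     ] diam at .116,.05 [np.float64(0.0471505640634422), np.float64(0.04926321662840295)]
ring top ((275.27093505859375, 295.088134765625), (22.095909118652344, 22.86920738220215), 55.96619415283203) [0.35350901 0.01582044 0.116     ] diam at .116,.05 [np.float64(0.060322055196501516), np.float64(0.0630248764069354)]
ring scene bbox (295, 233, 23, 31)
ring scene bbox (333, 189, 27, 35)
```

View pics/crop1.png

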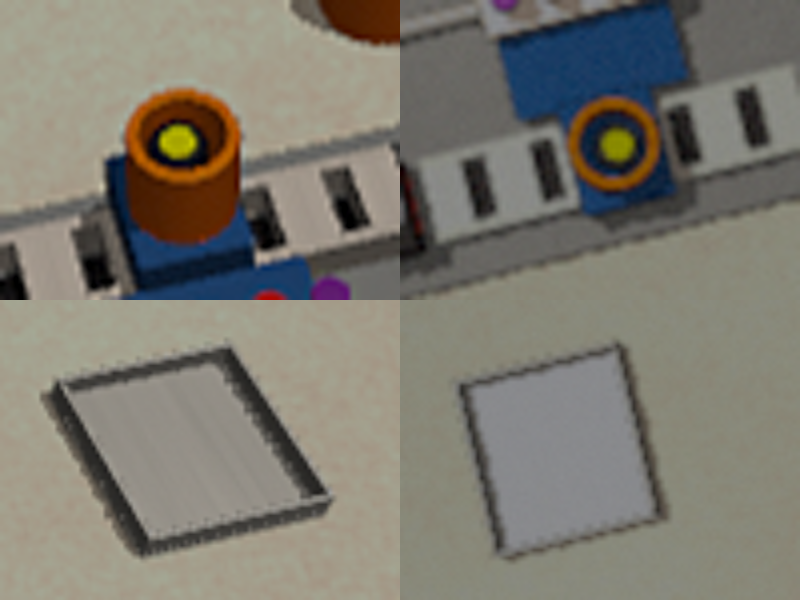

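The crop confirms it: the 50 mm ring around the yellow-dotted knob is the collar. The loose ring measures about 62 mm, so it is the other size. Next I measure the rail yaw and the tray.

Run:
```python
from h import *
S,T=np.load("scene0.npy"),np.load("top0.npy")
# slots
for n,im,box in(("top",T,(276,215,352,252)),("scene",S,(258,245,350,280))):
    x0,y0,x1,y1=box;g=cv2.cvtColor(im,cv2.COLOR_RGB2GRAY)
    m=(g<75).astype(np.uint8);m2=np.zeros_like(m);m2[y0:y1,x0:x1]=m[y0:y1,x0:x1]
    k,l,st,c=cv2.connectedComponentsWithStats(m2)
    for i in range(1,k):
        if st[i,4]>15: print(n,st[i],c[i].round(1),plane(n,c[i],.034).round(4))
# tray: low saturation region
for n,im,box in(("top",T,(145,215,212,290)),("scene",S,(425,215,510,285))):
    x0,y0,x1,y1=box;h=cv2.cvtColor(im,cv2.COLOR_RGB2HSV)
    bg=cv2.cvtColor(im,cv2.COLOR_RGB2LAB)[y0:y1,x0:x1].astype(float)
    m=((bg[:,:,2]-128)<4).astype(np.uint8)
    m=cv2.morphologyEx(m,cv2.MORPH_OPEN,np.ones((3,3)))
    c=max(cv2.findContours(m,0,cv2.CHAIN_APPROX_NONE)[0],key=cv2.contourArea)[:,0]+[x0,y0]
    for z in(.004,.022):
        P=np.array([plane(n,p,z)[:2] for p in c])*1000
        r=cv2.minAreaRect(P.astype(np.float32));print("tray",n,z,r)
    q=cv2.approxPolyDP(c[:,None].astype(np.int32),5,True)[:,0];print(q.tolist())
d=np.load("top0d.npy");o,_=ray("top",(0,0))
for p in((178,252),(313,233),(264,247),(276,295)):
    _,r=ray("top",p);print(p,(o+r*d[p[1],p[0]]).round(4))
```

```text
top [290 215  40  36 713] [312.1 228.4] [ 0.5362 -0.0854  0.034 ]
top [337 223   7  11  47] [340. 228.] [ 0.5364 -0.1647  0.034 ]
top [305 226  15  15 132] [311.9 232.9] [ 0.5237 -0.0848  0.034 ]
top [296 233   7  12  48] [299.1 238.5] [ 0.5081 -0.0482  0.034 ]
top [283 237   6  11  48] [285.4 242. ] [ 0.4985 -0.0094  0.034 ]
scene [ 276  245   74   35 1207] [311.8 265.7] [ 0.5264 -0.0743  0.034 ]
scene [299 245  15   4  38] [306.  246.4] [ 0.4721 -0.0861  0.034 ]
scene [335 249   9  12  61] [339.  254.6] [ 0.4978 -0.0103  0.034 ]
scene [285 259   9  14  73] [288.5 266. ] [ 0.5256 -0.1272  0.034 ]
scene [267 264   9  13  64] [271.3 270.5] [ 0.5365 -0.1659  0.034 ]
tray top 0.004 ((474.556640625, 303.8475036621094), (129.546142578125, 121.36397552490234), 13.34815788269043)
tray top 0.022 ((474.0616149902344, 299.5927734375), (128.074951171875, 119.98570251464844), 13.348169326782227)
[[191, 227], [155, 235], [162, 278], [200, 269]]
tray scene 0.004 ((450.0240478515625, 357.5079040527344), (123.57760620117188, 16.565223693847656), 13.873377799987793)
tray scene 0.022 ((462.9114685058594, 348.34515380859375), (121.08721160888672, 16.231399536132812), 13.873391151428223)
[[473, 223], [500, 261]]
(178, 252) [0.4747 0.3013 0.0041]
(313, 233) [ 0.5187 -0.087   0.1106]
(264, 247) [0.4832 0.0469 0.091 ]
(276, 295) [0.3478 0.0203 0.0035]
```

```bash
cat >> h.py <<'E'
from scipy.spatial.transform import Rotation as Ro
def go(*tg):
    s=state();R0=Ro.from_euler("xyz",s["orientation"],degrees=True)
    R1=Ro.from_euler("xyz",[180,0,tg[3]],degrees=True)
    w=(R0.inv()*R1).as_rotvec()
    print(s["time_s"],s["eef_pos"].round(4),s["orientation"].round(2),"gap",round(s["finger_gap"],3),"F",s["wrist_force"].round(1),s["grasp_force"])
    print("shift",(R0.inv().apply(np.array(tg[:3])-s["eef_pos"])).round(4),"turn",(w/1.5).round(4))
E
python3 - <<'E'
from h import *
print("tray rim, scene",plane("scene",(468,247.5),.022), tri((468,247.5),(177.2,252.3)))
go(.5173,-.0878,.19,13.9)
E
```

```text
tray rim, scene [0.47873677 0.30025395 0.022     ] (array([0.47388649, 0.30213127, 0.01524914]), np.float64(0.0022938236219557837))
0.1 [ 0.1948 -0.5402  0.2012] [-1.7988e+02 -2.0000e-02  1.9820e+01] gap 0.994 F [-0.3 -0.3 -0.8] 0.0
shift [ 0.4568 -0.3163  0.012 ] turn [-0.0014 -0.0001  0.0688]
```

Both views agree on the knob at (0.517,-0.088), with slot spacing and height as stated, and on the tray at about (0.475,0.300). Approach over the collar.

Request:
play_rows --rows "0.457 -0.316 0.012 0 0 0.069 1;0.457 -0.316 0.012 0 0 0.069 1;0.457 -0.316 0.012 0 0 0.069 1;0.457 -0.316 0.012 0 0 0.069 1;0.457 -0.316 0.012 0 0 0.069 1;0.457 -0.316 0.012 0 0 0.069 1;0.457 -0.316 0.012 0 0 0.069 1;0.457 -0.316 0.012 0 0 0.069 1" --grip_force 20

```text
time_s: 0.77
eef_pos: [0.389, -0.2677, 0.1947]
orientation: [-180.0, 0.0, 13.9]
wrist_force: [1.8, -0.9, 0.7]
finger_gap: 0.999
grasp_force: 0.0
```

```bash
python3 -c "
from h import *
go(.5173,-.0878,.19,13.9)"
```

```text
0.7667 [ 0.389  -0.2677  0.1947] [-1.7998e+02  1.0000e-02  1.3860e+01] gap 0.999 F [ 1.8 -0.9  0.7] 0.0
shift [ 0.1676 -0.1439  0.0048] turn [-0.0003  0.0001 -0.0005]
```

Request:
play_rows --rows "0.16 -0.138 0.004 0 0 0 1;0.16 -0.138 0.004 0 0 0 1;0.16 -0.138 0.004 0 0 0 1;0.16 -0.138 0.004 0 0 0 1;0.16 -0.138 0.004 0 0 0 1;0.16 -0.138 0.004 0 0 0 1;0.16 -0.138 0.004 0 0 0 1;0.16 -0.138 0.004 0 0 0 1"

```text
time_s: 1.43
eef_pos: [0.5102, -0.0973, 0.1905]
orientation: [-180.0, 0.1, 13.9]
wrist_force: [0.3, -0.0, 0.5]
finger_gap: 0.999
grasp_force: 0.0
```

```bash
python3 -c "
from h import *
go(.5173,-.0878,.08,13.9)"
```

```text
1.4333 [ 0.5102 -0.0973  0.1905] [-1.7999e+02  9.0000e-02  1.3950e+01] gap 0.999 F [ 0.3 -0.   0.5] 0.0
shift [ 0.0094 -0.0074  0.1105] turn [-0.0001  0.0011  0.0006]
```

Request:
play_rows --rows "0.0094 -0.0074 0.01 0 0 0 1;0.0094 -0.0074 0.03 0 0 0 1;0.0094 -0.0074 0.05 0 0 0 1;0.0094 -0.0074 0.07 0 0 0 1;0.0094 -0.0074 0.09 0 0 0 1;0.0094 -0.0074 0.105 0 0 0 1;0.0094 -0.0074 0.11 0 0 0 1;0.0094 -0.0074 0.11 0 0 0 1"

```text
time_s: 2.1
eef_pos: [0.516, -0.0883, 0.0789]
orientation: [-179.9, 0.2, 13.8]
wrist_force: [0.2, 0.3, -0.4]
finger_gap: 1.001
grasp_force: 0.0
```

```bash
python3 -c "
from h import *
go(.5173,-.0878,.08,13.9)"
```

```text
2.1 [ 0.516  -0.0883  0.0789] [-179.85    0.22   13.75] gap 1.001 F [ 0.2  0.3 -0.4] 0.0
shift [ 0.0014 -0.0002 -0.0011] turn [-0.0017  0.0026 -0.0017]
```

Good. Close on the collar.

Request:
play_rows --rows "0.001 0 0 0 0 0 0.4;0.001 0 0 0 0 0 0.3;0.001 0 0 0 0 0 0.2;0.001 0 0 0 0 0 0;0.001 0 0 0 0 0 -0.1;0.001 0 0 0 0 0 -0.2;0.001 0 0 0 0 0 -0.2;0.001 0 0 0 0 0 -0.2" --grip_force 25

```text
time_s: 2.77
eef_pos: [0.5206, -0.088, 0.0831]
orientation: [179.9, -0.2, 13.9]
wrist_force: [-1.3, 1.1, 4.9]
finger_gap: 0.547
grasp_force: 24.8
```

```bash
python3 -c "
from h import *
go(.5173,-.0878,.165,13.9)"
```

```text
2.7667 [ 0.5206 -0.088   0.0831] [179.89  -0.18  13.9 ] gap 0.547 F [-1.3  1.1  4.9] 24.84654352068901
shift [-0.0029 -0.0008 -0.0819] turn [ 0.0012 -0.0021 -0.0001]
```

Request:
play_rows --rows "0 0 -0.005 0 0 0 -0.2;0 0 -0.01 0 0 0 -0.2;0 0 -0.02 0 0 0 -0.2;0 0 -0.03 0 0 0 -0.2;0 0 -0.04 0 0 0 -0.2;0 0 -0.05 0 0 0 -0.2;0 0 -0.06 0 0 0 -0.2;0 0 -0.06 0 0 0 -0.2"

```text
time_s: 3.43
eef_pos: [0.5211, -0.0884, 0.1443]
orientation: [179.8, -0.3, 13.9]
wrist_force: [1.2, -0.4, -1.0]
finger_gap: 0.549
grasp_force: 25.8
```

Run:
```python
from h import *
a,_=get_image("scene");b,_=get_image("top")
np.save("s1.npy",a);np.save("t1.npy",b)
cv2.imwrite("pics/c2.png",np.hstack([cv2.resize(a[180:300,250:350],None,fx=4,fy=4),cv2.resize(b[175:295,260:360],None,fx=4,fy=4)])[:,:,::-1])
go(.5173,-.0878,.165,13.9)
```

```text
3.5333 [ 0.5195 -0.0879  0.1419] [ 1.7995e+02 -8.0000e-02  1.3880e+01] gap 0.547 F [ 0.4 -0.4 -1.8] 25.825254474766552
shift [-0.0021 -0.0006 -0.0231] turn [ 0.0006 -0.0009 -0.0002]
```

View pics/c2.png

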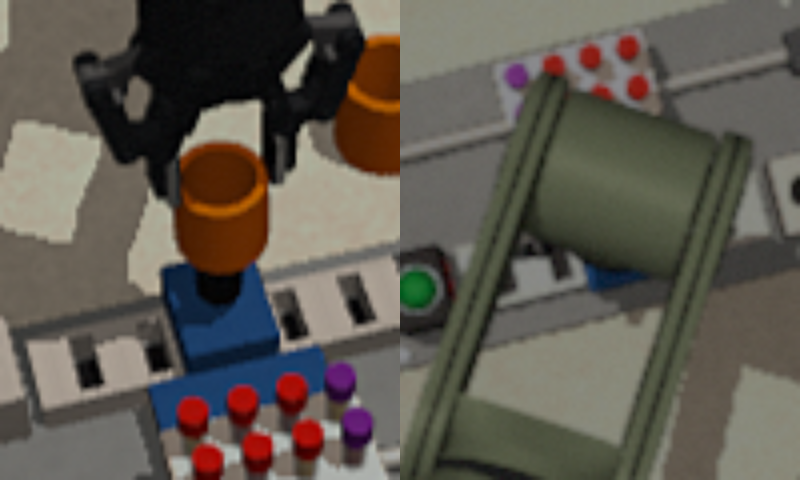

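Left crop: the collar is held upright with its rim at crop (222,180), and the knob is free below it at (218,290). Now measure the height of its lower edge and carry on.

Run:
```python
from h import *
O=((5,120,40),(21,255,255))
c=blob(np.load("s1.npy"),*O,(285,205,325,255))[:,0];print(c.min(0),c.max(0))
for p in((305,c[:,1].max()+.5),(305,c[:,1].min()-.5)):
    o,d=ray("scene",p)
    x=.544 if p[1]>230 else .494
    print((o+d*(x-o[0])/d[0]).round(4))
go(.5173,-.0878,.175,13.9)
```

```text
[294 216] [316 248]
[ 0.544  -0.0894  0.1272]
[ 0.494  -0.0878  0.1744]
3.5333 [ 0.5195 -0.0879  0.1419] [ 1.7995e+02 -8.0000e-02  1.3880e+01] gap 0.547 F [ 0.4 -0.4 -1.8] 25.825254474766552
shift [-0.0021 -0.0006 -0.0331] turn [ 0.0006 -0.0009 -0.0002]
```

Request:
play_rows --rows "0 0 -0.01 0 0 0 -0.2;0 0 -0.025 0 0 0 -0.2;0 0 -0.035 0 0 0 -0.2;0 0 -0.035 0 0 0 -0.2"

```text
time_s: 3.87
eef_pos: [0.5208, -0.0883, 0.1788]
orientation: [179.8, -0.2, 13.9]
wrist_force: [0.4, -0.6, -0.5]
finger_gap: 0.548
grasp_force: 25.9
```

```bash
python3 -c "
from h import *
go(.4755,.301,.175,13.9)"
```

```text
3.8667 [ 0.5208 -0.0883  0.1788] [179.85  -0.23  13.88] gap 0.548 F [ 0.4 -0.6 -0.5] 25.944084213115275
shift [ 0.0494 -0.3888  0.003 ] turn [ 0.0018 -0.0027 -0.0002]
```

Request:
play_rows --rows "0.002 -0.015 0 0 0 0 -0.2;0.005 -0.04 0 0 0 0 -0.2;0.009 -0.07 0 0 0 0 -0.2;0.013 -0.1 0 0 0 0 -0.2;0.017 -0.13 0 0 0 0 -0.2;0.021 -0.16 0 0 0 0 -0.2;0.025 -0.19 0 0 0 0 -0.2;0.028 -0.22 0 0 0 0 -0.2"

```text
time_s: 4.53
eef_pos: [0.4928, 0.134, 0.1756]
orientation: [-180.0, 0.0, 13.9]
wrist_force: [0.8, 0.6, -1.0]
finger_gap: 0.543
grasp_force: 25.9
```

```bash
python3 -c "
from h import *
go(.4755,.301,.175,13.9)"
```

```text
4.5333 [0.4928 0.134  0.1756] [-1.7999e+02  4.0000e-02  1.3870e+01] gap 0.543 F [ 0.8  0.6 -1. ] 25.93713055830449
shift [ 0.0232 -0.1663  0.0006] turn [-0.0001  0.0005 -0.0003]
```

Request:
play_rows --rows "0.004 -0.03 0 0 0 0 -0.2;0.008 -0.06 0 0 0 0 -0.2;0.012 -0.09 0 0 0 0 -0.2;0.016 -0.12 0 0 0 0 -0.2;0.02 -0.145 0 0 0 0 -0.2;0.023 -0.16 0 0 0 0 -0.2;0.023 -0.163 0 0 0 0 -0.2;0.023 -0.163 0 0 0 0 -0.2"

```text
time_s: 5.2
eef_pos: [0.476, 0.2969, 0.1754]
orientation: [180.0, 0.1, 14.0]
wrist_force: [-0.2, -0.4, -0.7]
finger_gap: 0.548
grasp_force: 26.0
```

```bash
python3 -c "
from h import *
go(.4755,.301,.02,13.9)"
```

```text
5.2 [0.476  0.2969 0.1754] [1.7997e+02 7.0000e-02 1.4000e+01] gap 0.548 F [-0.2 -0.4 -0.7] 25.960055328905582
shift [ 0.0007 -0.0042  0.1554] turn [0.0003 0.0009 0.0012]
```

Request:
play_rows --rows "0 -0.003 0.02 0 0 0 -0.2;0 -0.003 0.045 0 0 0 -0.2;0 -0.003 0.07 0 0 0 -0.2;0 -0.003 0.095 0 0 0 -0.2;0 -0.003 0.12 0 0 0 -0.2;0 -0.003 0.14 0 0 0 -0.2;0 -0.003 0.148 0 0 0 -0.2;0 -0.003 0.148 0 0 0 -0.2"

```text
time_s: 5.87
eef_pos: [0.4745, 0.2975, 0.0261]
orientation: [180.0, 0.3, 13.8]
wrist_force: [-0.1, 0.0, -0.6]
finger_gap: 0.399
grasp_force: 0.1
```

```bash
python3 -c "
from h import *
go(.4755,.301,.02,13.9)"
```

```text
5.8667 [0.4745 0.2975 0.0261] [179.96   0.26  13.8 ] gap 0.399 F [-0.1  0.  -0.6] 0.11349997845172766
shift [ 0.0018 -0.0031  0.0061] turn [ 0.0005  0.003  -0.0012]
```

The grip has come off the collar, with the gap at its commanded value of 0.4. Take a look.

Run:
```python
from h import *
a,_=get_image("scene");b,_=get_image("top")
np.save("s2.npy",a);np.save("t2.npy",b)
cv2.imwrite("pics/c3.png",np.hstack([cv2.resize(a[180:300,420:520],None,fx=4,fy=4),cv2.resize(b[195:315,130:230],None,fx=4,fy=4)])[:,:,::-1])
go(.4755,.301,.02,13.9)
```

```text
5.9667 [0.4769 0.2988 0.029 ] [ 1.7999e+02 -7.0000e-02  1.3840e+01] gap 0.401 F [-0.5 -0.1  0.1] 0.0
shift [-0.0009 -0.0025  0.009 ] turn [ 0.0001 -0.0008 -0.0007]
```

View pics/c3.png

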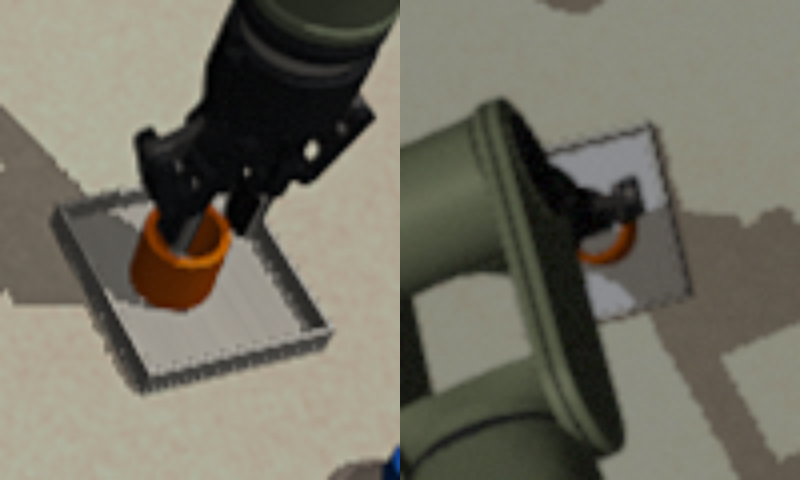

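The collar stands upright in the tray with its rim at crop (185,235), but the -y finger is inside it and not touching. Back out straight up and measure.

Request:
play_rows --rows "0 0 -0.005 0 0 0 -0.2;0 0 -0.01 0 0 0 -0.2;0 0 -0.02 0 0 0 -0.2;0 0 -0.035 0 0 0 -0.2;0 0 -0.055 0 0 0 -0.2;0 0 -0.08 0 0 0 -0.2;0 0 -0.11 0 0 0 -0.2;0 0 -0.11 0 0 0 -0.2"

```text
time_s: 6.63
eef_pos: [0.4811, 0.3016, 0.1471]
orientation: [-179.9, -0.9, 13.9]
wrist_force: [1.1, 0.9, 1.1]
finger_gap: 0.4
grasp_force: 0.0
```

Run:
```python
from h import *
a,_=get_image("scene");b,_=get_image("top")
O=((5,120,40),(21,255,255))
c=blob(a,*O,(430,190,510,290));print(cv2.boundingRect(c))
r=cv2.fitEllipse(c);print(r)
x,y,w,h=cv2.boundingRect(c)
print("rim centre approx",plane("scene",(x+w/2,y+8),.054), "base front",plane("scene",(x+w/2,y+h),.004))
cv2.imwrite("pics/c4.png",np.hstack([cv2.resize(a[180:300,420:520],None,fx=4,fy=4),cv2.resize(b[195:315,130:230],None,fx=4,fy=4)])[:,:,::-1])
go(.4755,.301,.02,13.9)
```

```text
(453, 230, 26, 28)
((465.2042541503906, 243.26380920410156), (22.187883377075195, 29.284635543823242), 29.654685974121094)
rim centre approx [0.47389936 0.28747829 0.054     ] base front [0.49667049 0.29630476 0.004     ]
6.7333 [0.478  0.3002 0.1419] [-179.94   -0.39   13.9 ] gap 0.397 F [-0.2  0.1 -0.6] 0.0
shift [-0.003  -0.0012  0.1218] turn [-0.0007 -0.0045 -0.    ]
```

View pics/c4.png

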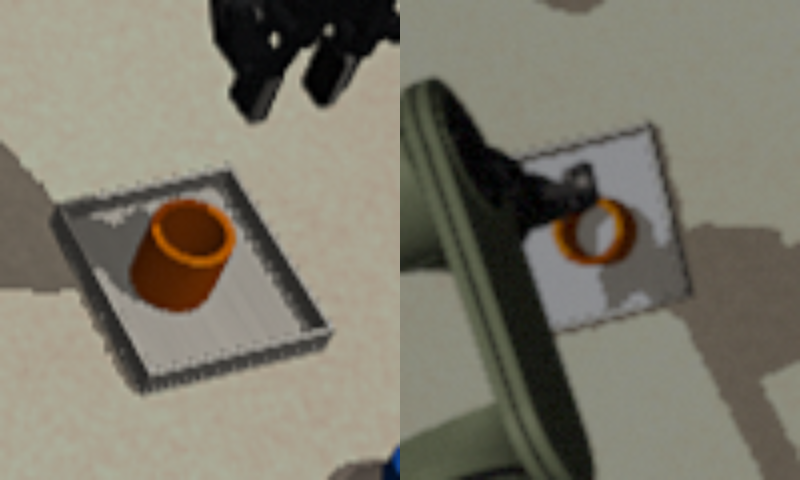

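Crops: the collar stands clear in the tray, with its rim at crop (193,235) in the scene view and (595,230) in the top view. Now check its tilt against the vertical.

Run:
```python
from h import *
a,_=get_image("scene");b,d=get_image("top")
O=((5,120,40),(21,255,255))
def proj(n,X):
    c=camera_info(n);p=np.array(c["R"])@X+np.array(c["t"]);return np.array([c["fx"]*p[0]/p[2]+c["cx"],c["fy"]*p[1]/p[2]+c["cy"]])
c=blob(a,*O,(430,190,510,290))
th=np.linspace(0,2*np.pi,60)
t=blob(b,*O,(160,235,205,275));print("top",cv2.fitEllipse(t)[:2],plane("top",cv2.fitEllipse(t)[0],.054))
def outline(x,y,ax,n="scene"):
    R=Ro.from_rotvec(ax).as_matrix()
    P=np.array([proj(n,np.array([x,y,.004])+R@np.array([.025*np.cos(q),.025*np.sin(q),z])) for z in(0,.05) for q in th])
    return P
P=outline(.474,.287,[0,0,0]);print("upright bbox",P.min(0),P.max(0),"seen",c[:,0].min(0),c[:,0].max(0))
print("lean up px", proj("scene",np.array([.474,.287,.054]))-proj("scene",np.array([.474,.287,.004])))
# rim plane from depth in the top view
m=np.zeros(d.shape,np.uint8);cv2.drawContours(m,[t],-1,1,-1)
hs=cv2.cvtColor(b,cv2.COLOR_RGB2HSV);m&=(cv2.inRange(hs,*O)>0).astype(np.uint8)
Q=[]
for v,u in zip(*np.nonzero(m)):
    o,r=ray("top",(u,v));Q.append(o+r*d[v,u])
Q=np.array(Q);K=Q[Q[:,2]>.046];print(len(Q),len(K),K.mean(0).round(4),np.linalg.lstsq(np.c_[K[:,:2]-K[:,:2].mean(0),np.ones(len(K))],K[:,2],rcond=None)[0].round(3))
```

```text
top ((178.7750701904297, 252.89862060546875), (14.271553993225098, 18.69181251525879)) [0.47078757 0.28745906 0.054     ]
upright bbox [449.59458704 229.5613419 ] [476.69538601 258.90916014] seen [452 230] [478 257]
lean up px [  5.78100547 -12.31610142]
144 63 [0.4663 0.2859 0.0719] [ 0.513 -1.163  0.072]
```

The collar is upright, about 12 mm off the tray centre, so it is within tolerance. Now to the knob.

```bash
python3 -c "
from h import *
go(.5173,-.0878,.175,13.9)"
```

```text
6.8333 [0.4756 0.2992 0.1384] [180.    -0.    13.89] gap 0.398 F [-0.1  0.6  0.1] 0.0
shift [-0.0524  0.3856 -0.0366] turn [ 0.     -0.0001 -0.0001]
```

Request:
play_rows --rows "0 0 -0.02 0 0 0 0;-0.002 0.015 -0.037 0 0 0 0.4;-0.007 0.05 -0.037 0 0 0 0.4;-0.012 0.085 -0.037 0 0 0 0.4;-0.017 0.12 -0.037 0 0 0 0.4;-0.021 0.155 -0.037 0 0 0 0.4;-0.026 0.19 -0.037 0 0 0 0.4;-0.031 0.225 -0.037 0 0 0 0.4" --grip_force 60

```text
time_s: 7.5
eef_pos: [0.4985, 0.0718, 0.1736]
orientation: [-180.0, 0.2, 13.9]
wrist_force: [-0.2, -0.1, -0.2]
finger_gap: 0.698
grasp_force: 0.0
```

```bash
python3 -c "
from h import *
go(.5173,-.0878,.175,13.9)"
```

```text
7.5 [0.4985 0.0718 0.1736] [-1.7996e+02  1.7000e-01  1.3900e+01] gap 0.698 F [-0.2 -0.1 -0.2] 0.0
shift [-0.0201  0.1595 -0.0015] turn [-0.0005  0.002   0.0001]
```

Request:
play_rows --rows "-0.004 0.03 0 0 0 0 0.4;-0.009 0.065 0 0 0 0 0.4;-0.013 0.1 0 0 0 0 0.4;-0.017 0.13 0 0 0 0 0.4;-0.02 0.15 0 0 0 0 0.4;-0.02 0.158 0 0 0 0 0.4;-0.02 0.158 0 0 0 0 0.4;-0.02 0.158 0 0 0 0 0.4"

```text
time_s: 8.17
eef_pos: [0.5176, -0.084, 0.1741]
orientation: [-179.9, 0.1, 13.9]
wrist_force: [-0.3, 0.1, -0.5]
finger_gap: 0.703
grasp_force: 0.0
```

```bash
python3 -c "
from h import *
get_image('scene');get_image('scene')
a,_=get_image('scene');np.save('s3.npy',a)
Y=((22,120,80),(35,255,255))
print('dot',cen(blob(a,*Y,(295,225,325,262))))
go(.5173,-.0878,.075,13.9)"
```

```text
dot [304.36612022 243.22404372]
8.3167 [ 0.518  -0.0832  0.1747] [-1.7995e+02  4.0000e-02  1.3990e+01] gap 0.698 F [-0.7  0.1 -0.6] 0.0
shift [-0.0017  0.0044  0.0997] turn [-0.0006  0.0004  0.0011]
```

Request:
play_rows --rows "-0.0015 0.005 0.01 0 0 0 0.4;-0.0015 0.005 0.03 0 0 0 0.4;-0.0015 0.005 0.05 0 0 0 0.4;-0.0015 0.005 0.07 0 0 0 0.4;-0.0015 0.005 0.085 0 0 0 0.4;-0.0015 0.005 0.095 0 0 0 0.4;-0.0015 0.005 0.099 0 0 0 0.4;-0.0015 0.005 0.099 0 0 0 0.4"

```text
time_s: 8.98
eef_pos: [0.5172, -0.0894, 0.0748]
orientation: [-179.9, 0.1, 13.9]
wrist_force: [-0.5, -1.1, 0.5]
finger_gap: 0.7
grasp_force: 0.0
```

```bash
python3 -c "
from h import *
a,_=get_image('scene')
go(.5173,-.0885,.074,13.9)"
```

```text
9.0333 [ 0.5181 -0.0898  0.076 ] [-1.7999e+02  1.0000e-02  1.3910e+01] gap 0.702 F [-0.4  0.   0.2] 0.0
shift [-0.0005 -0.0014  0.002 ] turn [-0.0001  0.0001  0.0001]
```

Request:
play_rows --rows "0 -0.001 0.001 0 0 0 0;0 -0.001 0.001 0 0 0 -0.2;0 -0.001 0.001 0 0 0 -0.3;0 -0.001 0.001 0 0 0 -0.5;0 -0.001 0.001 0 0 0 -1;0 -0.001 0.001 0 0 0 -1;0 -0.001 0.001 0 0 0 -1;0 -0.001 0.001 0 0 0 -1" --grip_force 60

```text
time_s: 9.7
eef_pos: [0.5187, -0.0894, 0.0764]
orientation: [179.9, -0.1, 13.9]
wrist_force: [-1.1, 0.6, 6.0]
finger_gap: 0.243
grasp_force: 58.5
```

```bash
python3 -c "
from h import *
a,_=get_image('scene')
go(.5173,-.0885,.098,13.9)"
```

```text
9.75 [ 0.5187 -0.0894  0.0764] [ 1.7993e+02 -9.0000e-02  1.3880e+01] gap 0.244 F [-1.3  0.5  5.6] 58.53071630001068
shift [-0.0011 -0.0012 -0.0216] turn [ 0.0008 -0.0011 -0.0002]
```

Request:
play_rows --rows "0 0 -0.003 0 0 0 -1;0 0 -0.006 0 0 0 -1;0 0 -0.009 0 0 0 -1;0 0 -0.012 0 0 0 -1;0 0 -0.015 0 0 0 -1;0 0 -0.018 0 0 0 -1;0 0 -0.02 0 0 0 -1;0 0 -0.02 0 0 0 -1"

```text
time_s: 10.42
eef_pos: [0.5183, -0.0891, 0.0956]
orientation: [180.0, -0.1, 13.9]
wrist_force: [3.4, 0.9, -4.0]
finger_gap: 0.244
grasp_force: 59.0
```

Run:
```python
from h import *
a,_=get_image('scene');b,_=get_image('top')
cv2.imwrite("pics/c5.png",cv2.resize(a[190:310,240:400],None,fx=5,fy=5)[:,:,::-1])
go(.5077,-.0497,.0955,13.9)
```

```text
10.5167 [ 0.5183 -0.0891  0.0953] [ 1.7998e+02 -6.0000e-02  1.3880e+01] gap 0.243 F [ 5.3 -0.3 -4. ] 59.10268843173981
shift [-0.0008 -0.0408 -0.0002] turn [ 0.0003 -0.0006 -0.0002]
```

View pics/c5.png

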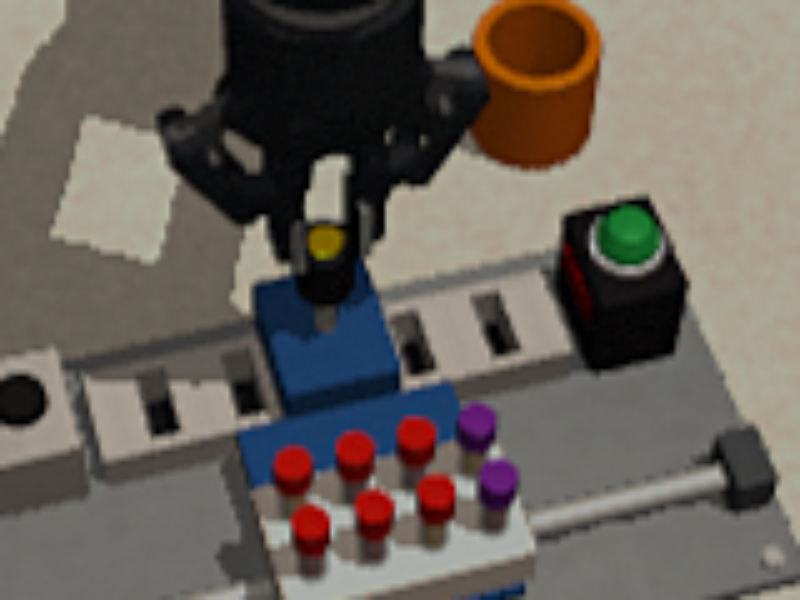

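The knob is pulled up about 19 mm (dot at crop (325,241), shaft showing) and there is about 4 N of spring load. Slide 40 mm towards the reader.

Request:
play_rows --rows "0 -0.004 0 0 0 0 -1;0 -0.01 0 0 0 0 -1;0 -0.017 0 0 0 0 -1;0 -0.024 0 0 0 0 -1;0 -0.031 0 0 0 0 -1;0 -0.037 0 0 0 0 -1;0 -0.04 0 0 0 0 -1;0 -0.04 0 0 0 0 -1"

```text
time_s: 11.18
eef_pos: [0.5084, -0.0493, 0.0951]
orientation: [-180.0, -0.0, 13.9]
wrist_force: [4.8, 1.6, -4.5]
finger_gap: 0.242
grasp_force: 59.1
```

Run:
```python
from h import *
b,_=get_image('scene')
Y=((22,120,80),(35,255,255))
p=cen(blob(b,*Y,(300,220,345,262)));print('dot',p,plane("scene",p,.127))
go(.5077,-.049,.076,13.9)
```

```text
dot [323.28888889 233.61481481] [ 0.50611665 -0.04941411  0.127     ]
11.2333 [ 0.5084 -0.0493  0.0951] [-1.7994e+02 -5.0000e-02  1.3900e+01] gap 0.242 F [ 5.2  1.4 -4.9] 59.10885572433472
shift [-0.0007 -0.0004  0.0191] turn [-0.0007 -0.0006 -0.    ]
```

Request:
play_rows --rows "0 0 0.003 0 0 0 -1;0 0 0.006 0 0 0 -1;0 0 0.009 0 0 0 -1;0 0 0.012 0 0 0 -1;0 0 0.015 0 0 0 -1;0 0 0.018 0 0 0 -1;0 0 0.02 0 0 0 -1;0 0 0.02 0 0 0 -1"

```text
time_s: 11.9
eef_pos: [0.5088, -0.05, 0.0764]
orientation: [-180.0, -0.0, 13.9]
wrist_force: [0.4, 1.7, 5.5]
finger_gap: 0.241
grasp_force: 61.3
```

Run:
```python
from h import *
b,_=get_image('scene')
Y=((22,120,80),(35,255,255))
p=cen(blob(b,*Y,(300,220,345,265)));print('dot',p,plane("scene",p,.108))
go(.5077,-.049,.076,13.9)
```

```text
dot [322.70833333 239.        ] [ 0.50633384 -0.05021541  0.108     ]
11.95 [ 0.5088 -0.05    0.0765] [-1.7999e+02 -4.0000e-02  1.3880e+01] gap 0.247 F [1.  2.3 6. ] 61.06000542640686
shift [-0.0009 -0.0012  0.0005] turn [-0.0002 -0.0005 -0.0002]
```

TCP height (0.0765) and force match the first home grasp, so the pin is home. Last check: collar and stillness.

Request:
play_rows --rows "0 0 0.0005 0 0 0 -1;0 0 0.0005 0 0 0 -1;0 0 0.0005 0 0 0 -1;0 0 0.0005 0 0 0 -1;0 0 0.0005 0 0 0 -1;0 0 0.0005 0 0 0 -1"

```text
time_s: 12.45
eef_pos: [0.5089, -0.0501, 0.0764]
orientation: [-180.0, -0.1, 13.9]
wrist_force: [0.4, 1.8, 7.2]
finger_gap: 0.239
grasp_force: 61.5
```

Run:
```python
from h import *
a,_=get_image('scene');b,d=get_image('top')
t=blob(b,(5,120,40),(21,255,255),(150,225,210,285));e=cv2.fitEllipse(t);p=plane("top",e[0],.054);print(e,p)
c,s=np.cos(np.radians(13.4)),np.sin(np.radians(13.4));v=p[:2]-[.474,.3];print("tray frame",c*v[0]+s*v[1],-s*v[0]+c*v[1])
dm=plane("scene",cen(blob(a,(45,80,40),(85,255,255),(355,225,376,250))),.1)
Y=((22,120,80),(35,255,255));k=plane("scene",cen(blob(a,*Y,(300,220,345,265))),.108);print(np.linalg.norm((k-dm)[:2]))
go(.5077,-.049,.076,13.9)
cv2.imwrite("pics/c6.png",np.hstack([cv2.resize(a[200:300,300:520],None,fx=1.8,fy=3.6)[:, :],cv2.resize(b[205:305,120:220],None,fx=3.6,fy=3.6)])[:,:,::-1])
```

```text
((178.26101684570312, 252.20603942871094), (16.45174217224121, 20.050674438476562), 95.83545684814453) [0.47273626 0.2888918  0.054     ]
tray frame -0.0038036420349469276 -0.010512918205778994
0.09531790088768903
12.55 [ 0.5089 -0.0501  0.0764] [-1.800e+02 -5.000e-02  1.388e+01] gap 0.241 F [1.  1.4 6.9] 61.46756887435913
shift [-0.0009 -0.0013  0.0004] turn [-0.     -0.0006 -0.0002]
```

View pics/c6.png

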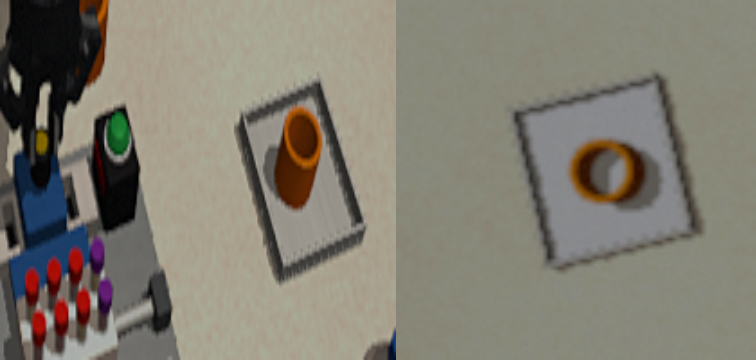

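The collar stands alone in the tray (top crop (606,170)), about 11 mm off centre. The knob is gripped and home next to the reader. Hand in.

```bash
python3 -c "
from plant import job_done;print(job_done())"
```

```text
the job is handed in; nothing more can be done
None
```

The job is handed in at about 12.5 s with no verdict shown: the collar is upright in the tray about 11 mm off centre, the section is one slot nearer the reader with the pin home, and the knob is still gripped at about 61 N; the collar slipped from the fingers while I was lowering it, at an unmeasured speed, so the dropped-collar rule is the one I cannot rule out.

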